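# Load the label-roll stand and lift it level off the counter

### The arm

A 6-joint arm with a two-finger parallel gripper is mounted at the origin on a cart in front of the work surface, level with it; the furniture and walls round the work are solid. World frame = base frame: x ahead of the robot, y to its left, z up, the work surface at z = 0. Lengths are in m, angles in rad, forces in N, time in s.
With the tool pointing down it reaches from about 0.375 to 0.9 m from the base axis. Payload 3.1 kg.
Tool frame: the origin (TCP) lies midway between the tips of the shut fingers; the grasp point (between the pads) lies 19 mm behind it; z points along the fingers, y is the line along which they close (so a half turn about z gives the same grasp; the last joint's range is limited). The gripper opens to 85 mm and grips with 20 to 120 N. Pads are 22 mm wide; open, the fingers measure 114 mm over their backs; the gripper's body (76 mm by 85 mm) begins 54 mm behind the grasp point. The pads swing forward as they close: fully open they stand 13 mm farther back than shut.
Start: joints at [1.125, 0.527, 1.433, -0, 1.181, -0.178], TCP at [0.165, 0.603, 0.231] pointing down, gripper open.
Joint ranges: [-3.08, 3.08], [-0.75, 2.2], [0.22, 2.44], [-1.43, 4.57], [0, 2.65], [-2.85, 2.85]. Speed limits (rad/s): [2.79, 2.79, 3.14, 3.14, 3.14, 3.14].

### API

Orientations are given as a unit quaternion [x, y, z, w].
In Python, from station import manip gives the robot as it stands.
- The arm moves only by the tool drive_tool, never from a script. Its argument "motion" is a list that holds one entry, the list of rows, each a list of 5 numbers: the finger opening in mm, from 0 to 85.4, then the shift along the tool's x, y, z in units of 30 mm (1.0 is 30 mm), then the turn about the tool's z in units of 8 degrees (1.0 is 8 degrees). In form: [[[fingers, x, y, z, yaw], ...]]. A call has 1 to 10 rows; each row is the pose to reach, as a shift and turn from the pose commanded when the call began, along the tool's axes at that moment; what a row does not reach only later rows make up. A row lasts 1/10 s, in which the tool goes at most 50 mm and 8.59 degrees, less where a joint would pass 70% of its speed; a pose out of reach is approached as far as the arm can. A call with a gripper value outside its range is refused whole. The fingers move at their own pace and stop on an object; "squeeze" is the grip in N (left out, the last holds). Time passes only in rows, so rows that repeat a pose let the fingers close. It gives the time, the measured TCP pose, the force, the opening and the grip force at its end, in the units of the state.
- manip.sense(): the state, without advancing time (a new reading comes with each control period).
- manip.snapshot(name): name is "scene" or "top" or "wrist"; returns the picture (480x640x3 uint8, red, green, blue); there is no depth.
- manip.camera_model(name): a dict with "fov_y" (degrees; the focal length in pixels is half the picture's height over the tangent of half this angle, whatever the lens; pixels are square), "cx", "cy" (the principal point, pixels), "k1" (the pictures are not rectified: a ray, as slopes to the right and down, at radius r is drawn at 1 + k1 r^2 times it, then the intrinsics apply), "origin" and "orientation" of the camera in the world. Camera axes: x right, y up, looking along -z (the intrinsics and any distortion apply to the point x, -y, -z); pixel columns grow to the right and rows downward; lengths in m; the calibration is good to about 2 mm. A picture is of the moment at which its call begins: read the wrist's pose just before it. camera_model takes no time and is no camera call; for the wrist camera it gives the pose at the moment of the call.
- manip.sign_off(): hands the job in; it is judged then, once.
The state is a dict: "t": time; "q": joint angles; "qd": joint speeds; "tau": joint torques, N m; "tcp_pos": TCP position; "tool_rot": TCP orientation; "force": force on the tool from outside, world axes, zero at the start; "ft_torque": the same for the moment, N m; "finger_gap": opening from 0.0 (shut) to 1.0 (fully open); "gripper_force": force on a finger pad.
Only numpy, scipy, OpenCV 4.12 (cv2) and the standard library are available. Lean on these libraries where they do the work, as an engineer would, in place of code of your own. Each camera call takes 0.05 s, during which the arm holds its last target. There are 200 camera calls.

### The job

Thread the taller of the two paper label rolls over the post of the roll stand so that it lies flat on the base plate, and let go of it. Then take the stand by its post and lift it, roll and all, straight up until its base is about 12 cm above the round mat it stood on, and finish while still holding it there by the post, steady and level. Leave the other roll, the tablet bottle and the medicine carton where they are.

Things in the scene. Friction and masses are not known exactly. Their poses are not given: they have to be found in the camera images.
- tall_roll: white paper label roll standing on its flat end, the taller of the two: 60 mm outer diameter, 40 mm high, with a straight through bore 32 mm in diameter (cardboard core), about 0.08 kg; grasp it round the outside from above. Origin: on its axis at the underside; z up along the axis. It may swap places with the short roll
- stand: roll stand, about 0.35 kg, on the mat: round base plate 100 mm diameter, its top 8 mm above the underside; on it a low tapered hub, 26 to 21 mm diameter, up to 15 mm, which fits in the bore; square steel post 14 x 14 mm up to 88 mm. Seated tall roll covers 8 to 48 mm; grip the post above. Origin: centre of underside; z up, x and y square to the post faces
- post_top (a point): centre of the top end of the stand's post, 88 mm above the stand's underside
- mat: fixed thin round rubber mat, 140 mm diameter, 3 mm thick, on the counter under the stand. Origin: centre of its underside, at counter height (z = 0); the stand begins centred on it, its underside 3 mm above this origin.
- short_roll: bystander: white paper label roll of the same 60 mm diameter and 32 mm bore, but only 24 mm high; origin at the centre of its underside, z up. Leave alone.
- bottle: bystander: white tablet bottle standing upright, 37 mm diameter, 82 mm high; origin at the centre of its underside, z up. Leave alone.
- carton_flat: bystander: small white medicine carton lying flat, 50 x 105 x 30 mm; origin at the centre of its underside, y along its length, z up. Leave alone.
Things that resemble listed ones, but are neither listed nor needed, are in the scene too. Leave any purple or yellow look-alike of the tall_roll alone.

How it is judged:
By the outcome, as a careful person would: the job done as asked, in the order asked, and still so for the second after the job is handed in, while the arm keeps its last pose, push and grip.
It also fails if it takes over 54 s, if anything falls off the work surface, if the arm or the gripper's body presses on something with over 40 N, if the wrist force passes 120 N, or if a joint passes its speed limit or range.

## Working session

There is one attempt and no reset: what is moved stays moved. The work goes in short steps, Python scripts to look and compute and a tool call to move; the robot and the scene stay as the last step left them, time stands still between calls to the robot, and variables do not carry over. Pictures are saved under pics/ and viewed, at most 10 in all, crops included, and the job is handed in when it is done.

Besides the shell and the picture viewer there is one more tool, called after "Emit:" as a command line: name --argument value ..., lists and objects as JSON in quotes. drive_tool: Moves the arm, as the interface text tells. Its arguments: {"type":"object","properties":{"motion":{"type":"array","items":{"type":"array","items":{"type":"array","items":{"type":"number"}}}},"squeeze":{"type":"number"}},"required":["motion"]}

```bash
mkdir -p pics; cat > h.py <<'E'
import numpy as np, cv2
from station import manip
from scipy.spatial.transform import Rotation as R
def rays(m,px):
    px=np.atleast_2d(np.float64(px)); f=240/np.tan(np.radians(m["fov_y"])/2)
    d=(px-[m["cx"],m["cy"]])/f; s=d.copy()
    for _ in range(30): s=d/(1+m["k1"]*(s**2).sum(1,keepdims=True))
    return R.from_quat(m["orientation"]).apply(np.c_[s[:,0],-s[:,1],-np.ones(len(s))])
def onplane(m,px,z):
    r=rays(m,px); o=np.array(m["origin"]); return o+r*((z-o[2])/r[:,2])[:,None]
def proj(m,P):
    p=R.from_quat(m["orientation"]).inv().apply(np.atleast_2d(P)-np.array(m["origin"]))
    s=np.c_[p[:,0],-p[:,1]]/-p[:,2:]; f=240/np.tan(np.radians(m["fov_y"])/2)
    return s*(1+m["k1"]*(s**2).sum(1,keepdims=True))*f+[m["cx"],m["cy"]]
def snap(n,fn):
    m=manip.camera_model(n); im=manip.snapshot(n); cv2.imwrite("pics/"+fn+".png",im[:,:,::-1]); return m,im
E
python3 - <<'E'
from h import *
import json
ms={}
for n in ("scene","top","wrist"):
    m,im=snap(n,n+"0"); ms[n]={k:(np.array(v).tolist()) for k,v in m.items()}; print(n,{k:np.round(v,4).tolist() for k,v in m.items()})
json.dump(ms,open("ms.json","w"))
s=manip.sense(); print(s)
E
```

```text
scene {'fov_y': 51.3384, 'cx': 324.3118, 'cy': 247.8, 'k1': 0.0258, 'origin': [-0.0189, -0.1474, 0.6246], 'orientation': [0.3742, -0.2215, -0.476, 0.7644]}
top {'fov_y': 54.9429, 'cx': 310.7266, 'cy': 234.8775, 'k1': -0.0662, 'origin': [0.3872, 0.1629, 0.9073], 'orientation': [-0.0643, 0.0656, 0.7133, -0.6949]}
wrist {'fov_y': 59.1181, 'cx': 327.3124, 'cy': 241.3357, 'k1': -0.0179, 'origin': [0.087, 0.6245, 0.3718], 'orientation': [-0.1281, -0.0974, 0.5987, 0.7846]}
{'t': 0.15, 'q': array([ 1.12551814e+00,  5.28237773e-01,  1.43360343e+00, -2.61385683e-05,
        1.18141297e+00, -1.78467862e-01]), 'qd': array([-8.79697004e-04, -3.99219810e-03, -4.35756377e-03, -7.04300187e-06,
       -1.83455691e-04, -7.48206058e-05]), 'tau': array([ 6.14725504e-04, -4.42743587e+01, -1.78277099e+01, -2.95870759e-04,
        5.56957122e-03,  1.01042110e-05]), 'tcp_pos': array([0.16450386, 0.602393  , 0.230569  ]), 'tool_rot': array([ 1.33004839e-01,  9.91115040e-01, -7.94389233e-04, -2.43406841e-04]), 'force': array([ 0.04857685, -0.66691107,  0.07729989]), 'ft_torque': array([ 0.05793361, -0.01625867, -0.04753628]), 'gripper_force': 0.0, 'finger_gap': 1.0016959190039345}
```

View pics/scene0.png

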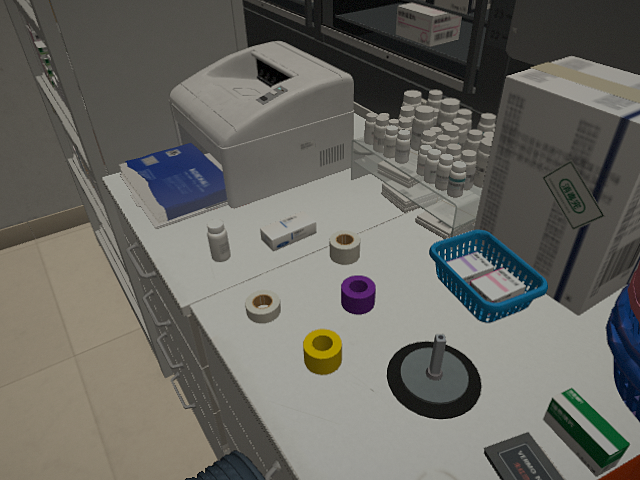

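View pics/top0.png

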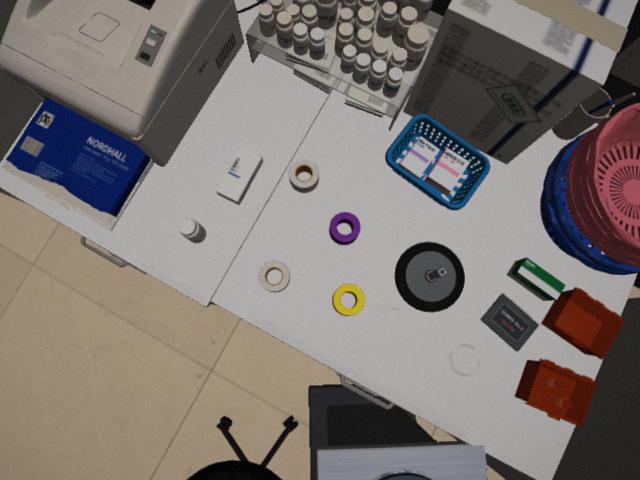

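Scene view: the white rolls are at (345,248) and (263,306), the look-alikes are purple (358,294) and yellow (322,351), and the stand is at (437,375). In the top view the white rolls are at (304,176) and (274,276), and the post is near (435,273). The roll at scene (345,248) looks taller, so I'll confirm that with an enlarged crop and measured heights.

```bash
python3 - <<'E'
from h import *
import json
ms=json.load(open("ms.json")); S=cv2.imread("pics/scene0.png"); T=cv2.imread("pics/top0.png")
def c(im,x,y,w,h,k): return cv2.resize(im[y:y+h,x:x+w],(w*k,h*k),interpolation=cv2.INTER_CUBIC)
a=c(S,320,225,50,50,5); b=c(S,238,282,50,50,5); p=c(S,405,325,50,60,5)[:250]
d=c(T,279,151,50,50,5); e=c(T,249,251,50,50,5); f=c(T,405,245,50,50,5)
cv2.imwrite("pics/mos.png",np.vstack([np.hstack([a,b,p]),np.hstack([d,e,f])]))
# bore masks: brownish inner wall; white ring outline -> top-view contours
for n,im,pts in (("scene",S,[(345,248),(263,306)]),("top",T,[(304,176),(274,276)])):
    hsv=cv2.cvtColor(im,cv2.COLOR_BGR2HSV)
    for x,y in pts:
        w=hsv[y-22:y+23,x-22:x+23]
        m=((w[...,1]>45)).astype(np.uint8)*255
        cs,_=cv2.findContours(m,0,cv2.CHAIN_APPROX_NONE); k=max(cs,key=cv2.contourArea)
        print(n,(x,y),"brown bbox",np.array(cv2.boundingRect(k))+[x-22,y-22,0,0],cv2.contourArea(k))
# mat circle (dark) in top, base plate
for n,im,ctr in (("top",T,(430,277)),("scene",S,(434,380))):
    g=cv2.cvtColor(im,cv2.COLOR_BGR2GRAY); m=(g<60).astype(np.uint8)*255
    cs,_=cv2.findContours(m,0,cv2.CHAIN_APPROX_NONE)
    k=[q for q in cs if cv2.pointPolygonTest(q,ctr,False)>0]; k=max(k,key=cv2.contourArea)
    P=onplane(ms[n],k[:,0,:],0.003)[:,:2]; (cx,cy),r=cv2.minEnclosingCircle(P.astype(np.float32)); E_=cv2.fitEllipse(P.astype(np.float32)); print(n,"mat",cx,cy,r,E_)
E
```

```text
scene (345, 248) brown bbox [335 233  19  12] 151.0
scene (263, 306) brown bbox [252 294  21  15] 227.0
top (304, 176) brown bbox [295 164  18  18] 242.0
top (274, 276) brown bbox [264 266  20  20] 264.0
top mat 0.4668281674385071 -0.0722210630774498 0.06891822814941406 ((0.4664137363433838, -0.07219042629003525), (0.1351003497838974, 0.13585121929645538), 4.447296142578125)Traceback (most recent call last):
  File "<stdin>", line 20, in <module>
ValueError: max() iterable argument is empty
```

View pics/mos.png

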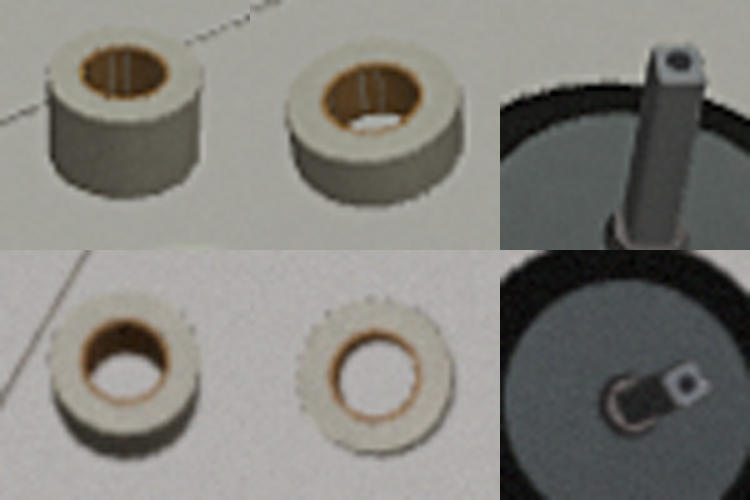

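The crop shows the left white roll, at scene (345,248) and top (304,176), is clearly taller than the one at (263,306), so it is the tall roll. Next I'll triangulate it, the short roll and the post top.

```bash
python3 - <<'E'
from h import *
import json
ms=json.load(open("ms.json"))
for n,a,b in (("tall",(344.4,239),(304,172.9)),("short",(262,301),(274,276)),("post",(440.4,337.8),(442,271.4))):
    o1,o2=np.array(ms["scene"]["origin"]),np.array(ms["top"]["origin"]); r1=rays(ms["scene"],a)[0]; r2=rays(ms["top"],b)[0]
    k=np.linalg.lstsq(np.c_[r1,-r2],o2-o1,rcond=None)[0]; p,q=o1+k[0]*r1,o2+k[1]*r2
    print(n,((p+q)/2).round(4),"gap",np.linalg.norm(p-q).round(4))
for z in(.04,.024): print(z,[onplane(ms[n],p,z)[0].round(4) for n,p in(("scene",(344.4,239)),("top",(304,172.9)))])
print("post",[onplane(ms[n],p,.091)[0].round(4) for n,p in(("scene",(440.4,337.8)),("top",(442,271.4)))])
print("bottle",onplane(ms["top"],(191,229),.082).round(3),"carton",onplane(ms["top"],(240,175),.03).round(3))
s=manip.sense(); Rt=R.from_quat(s["tool_rot"]); print(Rt.as_matrix().round(3))
m=ms["wrist"]; print("cam offset in tool",Rt.inv().apply(np.array(m["origin"])-s["tcp_pos"]).round(4),(Rt.inv()*R.from_quat(m["orientation"])).as_matrix().round(3))
t=np.array([0.625,0.108,0.231]); 
E
```

```text
tall [0.672  0.1686 0.0425] gap 0.0011
short [0.4732 0.2309 0.0269] gap 0.0011
post [ 0.4668 -0.0732  0.0907] gap 0.0007
0.04 [array([0.6753, 0.1696, 0.04  ]), array([0.6725, 0.1691, 0.04  ])]
0.024 [array([0.6943, 0.1783, 0.024 ]), array([0.6778, 0.1692, 0.024 ])]
post [array([ 0.4668, -0.0735,  0.091 ]), array([ 0.4667, -0.0729,  0.091 ])]
bottle [[0.557 0.378 0.082]] carton [[0.675 0.296 0.03 ]]
[[-0.965  0.264 -0.001]
 [ 0.264  0.965 -0.002]
 [ 0.    -0.002 -1.   ]]
cam offset in tool [ 0.0807  0.0006 -0.1412] [[-0.     0.948  0.318]
 [ 1.     0.001 -0.001]
 [-0.001  0.318 -0.948]]
```

View pics/wrist0.png

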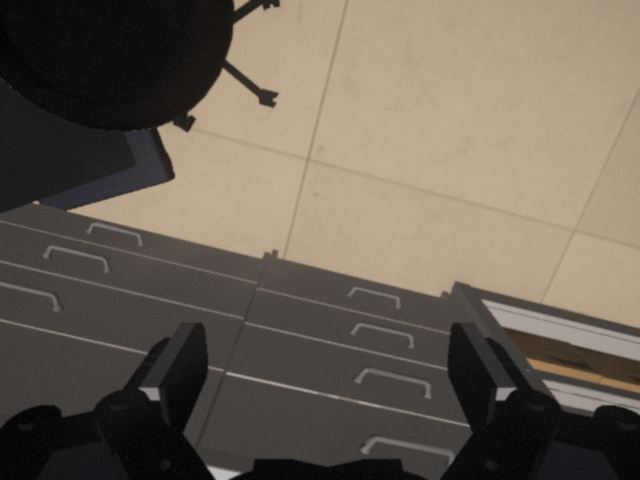

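The wrist view shows only the cabinet front and the floor. I have the tall roll at about (0.673, 0.169), the stand at (0.467, -0.073) and the bottle well clear, so I'm moving above the tall roll.

Emit:
drive_tool --motion '[[[85,-2,-1,0.5,1],[85,-4,-2,1,2],[85,-6,-3,1,3],[85,-8,-4,1,4],[85,-10,-5,1,5],[85,-12,-6,1,6],[85,-14,-7,1,7],[85,-16,-7.8,1,8],[85,-18,-8.6,1,9],[85,-20.1,-9.5,1.5,9.34]]]' --squeeze 40

```text
t: 1.15
tcp_pos: [0.5407, 0.2743, 0.1984]
tool_rot: [0.708, 0.706, 0.0, 0.0]
force: [0.5, 1.3, -0.9]
finger_gap: 0.996
gripper_force: 0.0
```

Emit:
drive_tool --motion '[[[85,-1,1.2,0.4,0],[85,-2,2.5,0.8,0],[85,-3,3.8,1.2,0],[85,-3.5,4.4,1.6,0],[85,-3.5,4.4,1.6,0],[85,-3.5,4.4,1.6,0]]]'

```text
t: 1.75
tcp_pos: [0.6705, 0.1704, 0.1492]
tool_rot: [0.708, 0.707, -0.001, -0.001]
force: [-1.2, -0.3, 0.4]
finger_gap: 0.997
gripper_force: 0.0
```

```bash
cat >> h.py <<'E'
def rel(p,ang=None):
    """units for the move from the measured pose to world TCP p, tool-x heading ang (deg)"""
    s=manip.sense(); M=R.from_quat(s["tool_rot"]).as_matrix(); a=np.degrees(np.arctan2(M[1,0],M[0,0]))
    print("tcp",s["tcp_pos"].round(4),"head",a.round(2),"tilt",M[:,2].round(4),"gap_mm",round(s["finger_gap"]*85.4,1),"F",s["force"].round(1),"q",s["q"].round(2))
    print("units",(M.T@(np.array(p)-s["tcp_pos"])/.03).round(2),"yaw",None if ang is None else round((a-ang)/8,2))
E
python3 - <<'E'
from h import *
m,im=snap("wrist","w1"); rel([.673,.169,.014],90)
hsv=cv2.cvtColor(im,cv2.COLOR_RGB2HSV); u,v=proj(m,[.673,.169,.04])[0]; print("pred",u,v)
k=((hsv[...,1]>70)&(hsv[...,0]<25)).astype(np.uint8)*255
cs,_=cv2.findContours(k,0,cv2.CHAIN_APPROX_NONE)
for c in sorted(cs,key=cv2.contourArea)[-4:]: print(cv2.boundingRect(c),cv2.contourArea(c))
E
```

```text
tcp [0.6702 0.1713 0.1498] head 90.0 tilt [-1.9e-03  4.0e-04 -1.0e+00] gap_mm 84.8 F [-0.4 -0.1  0.2] q [0.09 0.71 1.32 0.   1.12 0.09]
units [-0.08  0.1   4.53] yaw -0.0
pred 329.6348357159496 241.34682233524052
(168, 449, 5, 6) 2.5
(0, 104, 44, 60) 2018.0
(307, 210, 57, 54) 2331.5
(0, 283, 54, 96) 3463.5
```

View pics/w1.png

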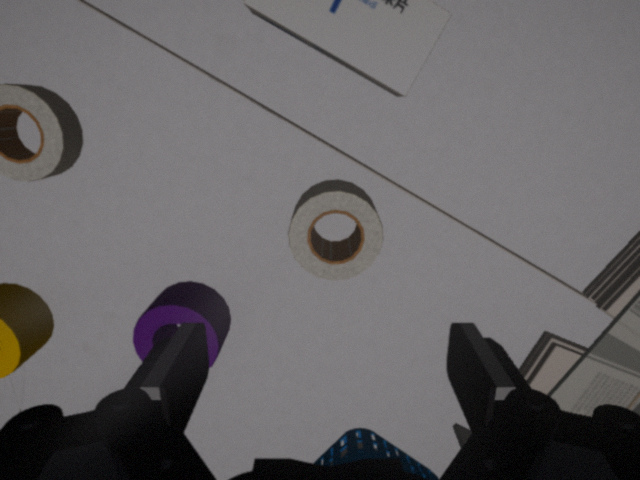

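The wrist view has the tall roll's bore rim near (335,237). The purple roll at (175,330) and the carton at (350,40) are clear of the finger paths. I'll cast the bore centre onto the roll's top plane.

```bash
python3 - <<'E'
from h import *
m=manip.camera_model("wrist"); im=cv2.imread("pics/w1.png")
g=cv2.cvtColor(im,cv2.COLOR_BGR2HSV)
k=((g[...,1]>70)&(g[...,0]<25)).astype(np.uint8)*255
cs,_=cv2.findContours(k[200:290,290:390],0,cv2.CHAIN_APPROX_NONE); c=max(cs,key=cv2.contourArea)
e=cv2.fitEllipse(cv2.convexHull(c)); print(e)
p=onplane(m,np.array(e[0])+[290,200],.04)[0]; print(p)
P=onplane(m,c[:,0,:]+[290,200],.04)[:,:2].astype(np.float32); print(cv2.minEnclosingCircle(P))
print(onplane(m,[[290,235],[382,235],[335,278]],.04))
rel([p[0],p[1],.014],90)
E
```

```text
((45.4693717956543, 36.73940658569336), (53.932952880859375, 56.911041259765625), 89.5311050415039)
[0.67640952 0.17268397 0.04      ]
((0.6764000058174133, 0.17227409780025482), 0.01799730211496353)
[[0.64807588 0.17381517 0.04      ]
 [0.70538215 0.17383084 0.04      ]
 [0.67626393 0.14474002 0.04      ]]
tcp [0.6702 0.1713 0.1498] head 90.0 tilt [-1.9e-03  4.0e-04 -1.0e+00] gap_mm 84.8 F [-0.4 -0.1  0.2] q [0.09 0.71 1.32 0.   1.12 0.09]
units [0.04 0.22 4.53] yaw -0.0
```

Emit:
drive_tool --motion '[[[85,0,0.16,0.8,0],[85,0,0.16,1.8,0],[85,0,0.16,2.8,0],[85,0,0.16,3.7,0],[85,0,0.16,4.3,0],[85,0,0.16,4.53,0],[85,0,0.16,4.53,0],[70,0,0.16,4.53,0],[50,0,0.16,4.53,0],[50,0,0.16,4.53,0]]]' --squeeze 40

```text
t: 2.8
tcp_pos: [0.6776, 0.171, 0.0166]
tool_rot: [0.707, 0.707, 0.002, 0.001]
force: [0.3, 0.4, 4.3]
finger_gap: 0.68
gripper_force: 43.3
```

Emit:
drive_tool --motion '[[[50,0,0,0,0],[50,0,0,0,0],[50,0,0,0,0]]]'

```text
t: 3.1
tcp_pos: [0.6776, 0.171, 0.0165]
tool_rot: [0.707, 0.707, 0.002, 0.001]
force: [-0.5, 1.1, 6.6]
finger_gap: 0.678
gripper_force: 43.4
```

Emit:
drive_tool --motion '[[[50,0,0,-0.7,0],[50,0,0,-1.7,0],[50,0,0,-2.8,0],[50,0,0,-3.9,0],[50,-0.6,-0.5,-4.5,0],[50,-1.6,-1.2,-4.5,0],[50,-2.7,-2,-4.5,0],[50,-3.8,-2.8,-4.5,0],[50,-4.9,-3.6,-4.5,0],[50,-6,-4.4,-4.5,0]]]'

```text
t: 4.1
tcp_pos: [0.5429, -0.0103, 0.1497]
tool_rot: [0.707, 0.707, 0.0, 0.0]
force: [0.3, -1.3, -1.6]
finger_gap: 0.678
gripper_force: 43.3
```

Emit:
drive_tool --motion '[[[50,-1.1,-0.8,0,0],[50,-2.1,-1.6,0,0],[50,-2.9,-2.2,0,0],[50,-3.4,-2.6,0,0],[50,-3.47,-2.6,0,0],[50,-3.47,-2.6,0,0],[50,-3.47,-2.6,0,0]]]'

```text
t: 4.8
tcp_pos: [0.4667, -0.1129, 0.1495]
tool_rot: [0.707, 0.707, 0.0, 0.0]
force: [0.4, 0.2, -0.6]
finger_gap: 0.679
gripper_force: 43.3
```

```bash
python3 - <<'E'
from h import *
m,im=snap("wrist","w2"); rel([.467,-.073,.15],90)
print(proj(m,[[.467,-.073,.091],[.467,-.073,.003]]))
import json; json.dump({k:np.array(v).tolist() for k,v in m.items()},open("w2.json","w"))
E
```

```text
tcp [ 0.4667 -0.1127  0.1495] head 90.05 tilt [ 8.e-04 -2.e-04 -1.e+00] gap_mm 57.7 F [ 0.3 -0.4  0.6] q [-0.47  0.46  1.87  0.    0.8  -0.47]
units [ 1.32  0.01 -0.02] yaw 0.01
[[324.93643309 193.01274479]
 [325.57658784 165.84129317]]
```

View pics/w2.png

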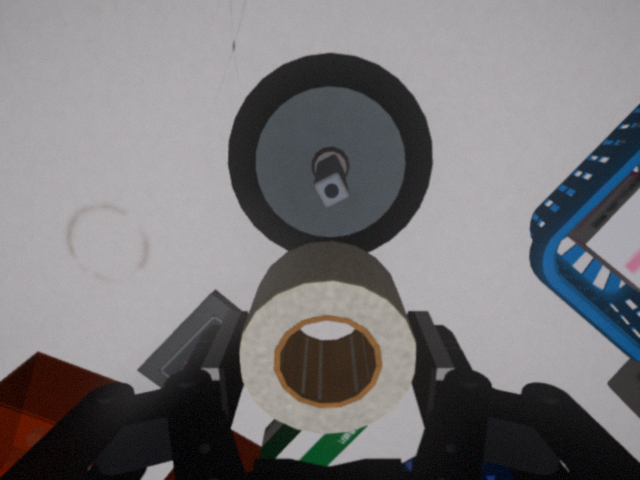

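The wrist view shows the post top near (331,190), turned by roughly 20°, and the gripped roll's bore rim near (328,361). I'll measure both with this one camera so its calibration bias cancels.

```bash
python3 - <<'E'
from h import *
import json
m=json.load(open("w2.json")); im=cv2.imread("pics/w2.png"); h=cv2.cvtColor(im,cv2.COLOR_BGR2HSV)
k=((h[300:420,260:400,1]>70)&(h[300:420,260:400,0]<25)).astype(np.uint8)*255
c=max(cv2.findContours(k,0,cv2.CHAIN_APPROX_NONE)[0],key=cv2.contourArea)
P=onplane(m,c[:,0,:]+[260,300],.173)[:,:2].astype(np.float32); print("bore",cv2.minEnclosingCircle(P))
g=h[165:215,305:355,2]; k=(g>125).astype(np.uint8)*255
c=max(cv2.findContours(k,0,cv2.CHAIN_APPROX_NONE)[0],key=cv2.contourArea)
print(cv2.boundingRect(c),cv2.contourArea(c))
P=onplane(m,c[:,0,:]+[305,165],.091)[:,:2].astype(np.float32); print("post",cv2.minAreaRect(P*1000))
g=cv2.cvtColor(im,cv2.COLOR_BGR2GRAY)
k=(np.abs(g[80:245,250:412].astype(int)-int(g[110,330]))<22).astype(np.uint8)*255
c=max(cv2.findContours(k,0,cv2.CHAIN_APPROX_NONE)[0],key=cv2.contourArea); print("base",cv2.minEnclosingCircle(onplane(m,c[:,0,:]+[250,80],.011)[:,:2].astype(np.float32)))
cv2.imwrite("pics/post.png",cv2.resize(im[160:220,300:360],(480,480),interpolation=cv2.INTER_CUBIC))
E
```

```text
bore ((0.46813318133354187, -0.11194752901792526), 0.01789359375834465)
(13, 16, 27, 23) 82.0
post ((470.0264587402344, -71.73926544189453), (10.210577964782715, 10.003657341003418), 27.11359214782715)
base ((0.4699109196662903, -0.07166045904159546), 0.04951581731438637)
```

View pics/post.png

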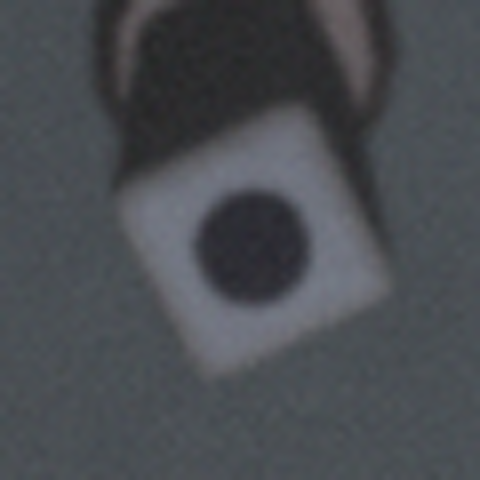

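Emit:
drive_tool --motion '[[[50,0.5,0.03,0,0],[50,1.1,0.06,0,0],[50,1.34,0.06,0,0],[50,1.34,0.06,0,0],[50,1.34,0.06,0,0],[50,1.34,0.06,0.6,0],[50,1.34,0.06,1.2,0],[50,1.34,0.06,1.7,0],[50,1.34,0.06,2.0,0],[50,1.34,0.06,2.0,0]]]'

```text
t: 5.85
tcp_pos: [0.4673, -0.0733, 0.0884]
tool_rot: [0.707, 0.707, -0.0, -0.001]
force: [0.8, -0.0, -0.5]
finger_gap: 0.674
gripper_force: 43.3
```

```bash
python3 - <<'E'
from h import *
m,im=snap("wrist","w3"); rel([.4684,-.0725,.0275],90)
_,s=snap("scene","s3")
cv2.imwrite("pics/mix3.png",np.hstack([cv2.resize(im[200:480,180:480],(400,373)),cv2.resize(s[260:440,340:540],(400,373))])[:,:,::-1])
E
```

```text
tcp [ 0.4677 -0.0733  0.089 ] head 89.97 tilt [-8.e-04  3.e-04 -1.e+00] gap_mm 58.0 F [-0.6  0.2 -0.6] q [-0.39  0.57  1.93 -0.    0.64 -0.39]
units [0.03 0.02 2.05] yaw -0.0
```

View pics/mix3.png

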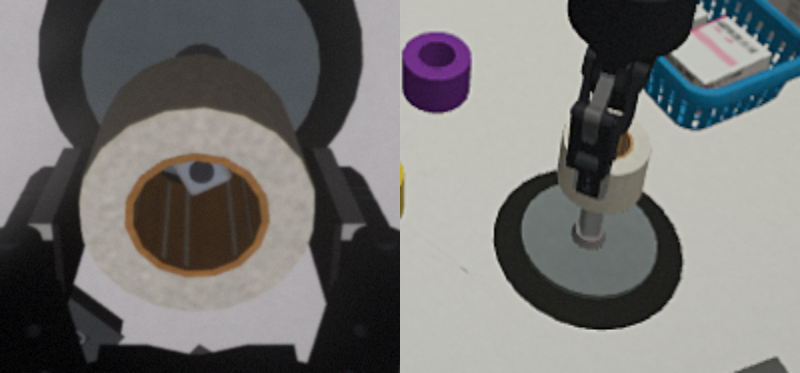

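The post top is inside the bore: it shows through the hole in the left crop, and the scene view shows the roll over the post. No contact force, so I'm lowering.

Emit:
drive_tool --motion '[[[50,0.03,0.02,0.4,0],[50,0.03,0.02,0.8,0],[50,0.03,0.02,1.2,0],[50,0.03,0.02,1.5,0],[50,0.03,0.02,1.75,0],[50,0.03,0.02,1.9,0],[50,0.03,0.02,1.95,0],[50,0.03,0.02,1.95,0]]]'

```text
t: 6.75
tcp_pos: [0.4684, -0.0722, 0.0307]
tool_rot: [0.707, 0.707, -0.0, -0.0]
force: [-0.0, 0.1, -0.6]
finger_gap: 0.679
gripper_force: 43.3
```

Emit:
drive_tool --motion '[[[50,0,0,0.06,0],[50,0,0,0.1,0],[50,0,0,0.1,0]]]'

```text
t: 7.05
tcp_pos: [0.4684, -0.0722, 0.0279]
tool_rot: [0.707, 0.707, 0.0, 0.0]
force: [-0.2, -0.3, -0.4]
finger_gap: 0.678
gripper_force: 43.3
```

Now release the roll and rise straight up.

Emit:
drive_tool --motion '[[[62,0,0,0,0],[68,0,0,0,0],[76,0,0,0,0],[80,0,0,0,0],[80,0,0,0,0],[80,0,0,-0.6,0],[80,0,0,-1.6,0],[80,0,0,-2.6,0],[80,0,0,-3.4,0],[80,0,0,-3.8,0]]]'

```text
t: 8.05
tcp_pos: [0.4692, -0.0724, 0.1439]
tool_rot: [0.707, 0.707, 0.001, 0.002]
force: [0.6, -0.4, -0.5]
finger_gap: 0.935
gripper_force: 0.0
```

Emit:
drive_tool --motion '[[[80,0,0,-0.3,-1],[80,0,0,-0.3,-2],[80,0,0,-0.3,-3],[80,0,0,-0.3,-3.2],[80,0,0,-0.3,-3.2],[80,0,0,-0.3,-3.2]]]'

```text
t: 8.65
tcp_pos: [0.4683, -0.0721, 0.1507]
tool_rot: [0.534, 0.846, -0.0, -0.0]
force: [-0.5, -0.3, 0.1]
finger_gap: 0.939
gripper_force: 0.0
```

```bash
python3 - <<'E'
from h import *
m,im=snap("wrist","w4"); rel([.4684,-.0722,.057],115.5)
_,s=snap("scene","s4")
u,v=map(int,proj(m,[.4684,-.0722,.06])[0]); print(proj(m,[.4684,-.0722,.091]))
import json; json.dump({k:np.array(v).tolist() for k,v in m.items()},open("w4.json","w"))
cv2.imwrite("pics/mix4.png",np.hstack([im[100:400,170:490],cv2.resize(s[260:440,340:540],(333,300))])[:,:,::-1])
E
```

```text
tcp [ 0.4683 -0.0721  0.1507] head 115.5 tilt [-3.e-04  1.e-04 -1.e+00] gap_mm 79.9 F [-0.2 -0.2 -0. ] q [-0.39  0.46  1.88  0.    0.8  -0.83]
units [-0.01  0.    3.12] yaw 0.0
[[324.55237917 268.35628617]]
```

View pics/mix4.png

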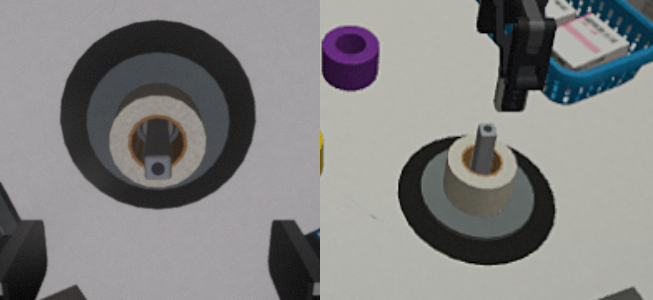

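The roll lies flat on the base plate with the post centred in the view at about (328,268). I'll check the post's yaw relative to the gripper, then grasp.

```bash
python3 - <<'E'
from h import *
im=cv2.imread("pics/w4.png")[245:295,300:356]; 
g=cv2.cvtColor(im,cv2.COLOR_BGR2GRAY); t,k=cv2.threshold(g[5:40,5:48],0,255,cv2.THRESH_OTSU)
print(t)
cv2.imwrite("pics/p4.png",cv2.resize(im,(560,500),interpolation=cv2.INTER_CUBIC))
E
```

```text
90.0
```

View pics/p4.png

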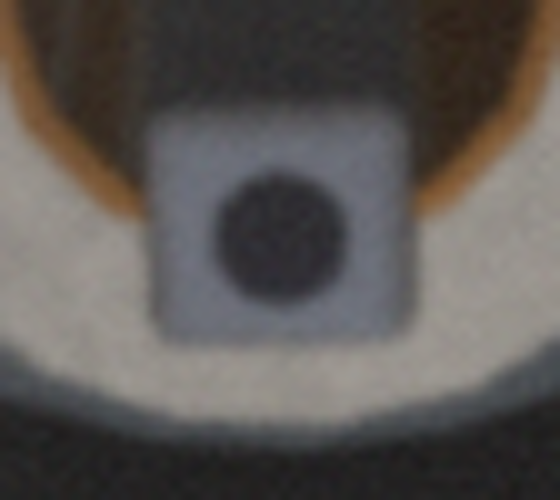

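The post faces are square to the gripper (edges level in the crop). Descending to grip the post above the roll.

Emit:
drive_tool --motion '[[[60,0,0,0.8,0],[45,0,0,1.7,0],[45,0,0,2.5,0],[45,0,0,2.9,0],[45,0,0,3.02,0],[45,0,0,3.02,0],[25,0,0,3.02,0],[10,0,0,3.02,0],[8,0,0,3.02,0],[8,0,0,3.02,0]]]' --squeeze 80

```text
t: 9.75
tcp_pos: [0.4688, -0.0723, 0.0611]
tool_rot: [0.533, 0.846, 0.0, 0.001]
force: [-0.5, -0.2, 6.1]
finger_gap: 0.139
gripper_force: 78.5
```

Emit:
drive_tool --motion '[[[8,0,0,0,0],[8,0,0,0,0],[8,0,0,0,0],[8,0,0,0,0]]]'

```text
t: 10.15
tcp_pos: [0.4688, -0.0723, 0.0611]
tool_rot: [0.533, 0.846, 0.0, 0.001]
force: [-0.5, -0.4, 6.8]
finger_gap: 0.149
gripper_force: 78.6
```

Emit:
drive_tool --motion '[[[8,0,0,-0.2,0],[8,0,0,-0.6,0],[8,0,0,-1.1,0],[8,0,0,-1.7,0],[8,0,0,-2.3,0],[8,0,0,-2.9,0],[8,0,0,-3.4,0],[8,0,0,-3.8,0],[8,0,0,-4,0],[8,0,0,-4,0]]]'

```text
t: 11.15
tcp_pos: [0.4684, -0.0721, 0.1807]
tool_rot: [0.533, 0.846, 0.0, 0.0]
force: [0.1, -0.2, -4.6]
finger_gap: 0.149
gripper_force: 78.2
```

Emit:
drive_tool --motion '[[[8,0,0,0,0],[8,0,0,0,0],[8,0,0,0,0],[8,0,0,0,0],[8,0,0,0,0],[8,0,0,0,0]]]'

```text
t: 11.75
tcp_pos: [0.4683, -0.0721, 0.1801]
tool_rot: [0.533, 0.846, -0.0, -0.0]
force: [-0.4, 0.1, -4.6]
finger_gap: 0.146
gripper_force: 78.2
```

```bash
python3 - <<'E'
from h import *
m,im=snap("wrist","w5"); ms,s=snap("scene","s5"); rel([.4688,-.0723,.181],115.5)
# stand plate in scene: grey-blue base, now raised; fit its top edge circle at z=.131 and compare radius to 50 mm
h=cv2.cvtColor(s,cv2.COLOR_RGB2GRAY); S4=cv2.imread("pics/s4.png"); g4=cv2.cvtColor(S4,cv2.COLOR_BGR2GRAY)
d=(cv2.absdiff(h,g4)>25).astype(np.uint8)
print("pred plate centre px",proj(ms,[[.469,-.0725,.131],[.469,-.0725,.171],[.469,-.0725,.003]]).round())
a=np.array([R.from_euler("z",t).apply([.05,0,0]) for t in np.linspace(0,6.28,40)])
for z in (.11,.117,.123,.13):
    e=proj(ms,a+[.469,-.0725,z]); print(z,"underside ring px bbox",e.min(0).round(1),e.max(0).round(1))
col=[int(round(proj(ms,[.469,-.0725,.123])[0,0]))+o for o in(-20,0,20)]
for c in col: print(c,h[300:460:2,c].tolist())
E
```

```text
tcp [ 0.4684 -0.0721  0.1802] head 115.59 tilt [-1.e-04  0.e+00 -1.e+00] gap_mm 12.7 F [-0.1  1.  -4.9] q [-0.39  0.41  1.86  0.    0.88 -0.84]
units [-0.01  0.01 -0.03] yaw 0.01
pred plate centre px [[444. 316.]
 [448. 295.]
 [433. 376.]]
0.11 underside ring px bbox [405.  301.4] [479.6 356. ]
0.117 underside ring px bbox [405.4 297.9] [480.5 352.5]
0.123 underside ring px bbox [405.7 294.9] [481.3 349.4]
0.13 underside ring px bbox [406.2 291.3] [482.2 345.8]
423 [92, 78, 71, 68, 72, 73, 72, 74, 73, 72, 82, 108, 101, 101, 102, 102, 101, 101, 104, 97, 35, 26, 27, 28, 26, 30, 33, 30, 27, 27, 29, 26, 27, 25, 30, 35, 28, 28, 30, 30, 28, 28, 30, 29, 30, 28, 30, 28, 27, 27, 27, 30, 28, 28, 29, 32, 26, 22, 159, 178, 175, 176, 175, 174, 177, 175, 174, 174, 173, 173, 174, 173, 174, 174, 173, 173, 173, 172, 171, 173]
443 [58, 56, 104, 173, 170, 176, 103, 89, 87, 88, 87, 87, 92, 87, 90, 91, 91, 97, 102, 100, 101, 100, 101, 69, 42, 25, 33, 29, 30, 31, 26, 30, 29, 32, 28, 30, 32, 33, 32, 28, 27, 31, 25, 30, 27, 28, 33, 32, 27, 30, 27, 32, 32, 23, 28, 26, 31, 26, 29, 0, 181, 174, 174, 174, 173, 174, 174, 172, 173, 174, 174, 172, 173, 171, 172, 172, 172, 173, 174, 172]
463 [172, 172, 167, 170, 170, 152, 97, 103, 104, 103, 105, 102, 101, 104, 101, 99, 102, 98, 99, 98, 100, 100, 94, 79, 186, 180, 184, 44, 28, 27, 29, 25, 28, 29, 31, 30, 28, 28, 31, 26, 31, 29, 28, 27, 27, 30, 26, 27, 30, 29, 27, 31, 31, 31, 30, 28, 23, 163, 178, 175, 174, 174, 174, 175, 173, 173, 175, 173, 173, 173, 174, 173, 172, 173, 173, 173, 173, 172, 172, 172]
```

```bash
python3 - <<'E'
from h import *
ms=manip.camera_model("scene"); h=cv2.cvtColor(cv2.imread("pics/s5.png"),cv2.COLOR_BGR2GRAY)
t=np.linspace(0,2*np.pi,2000); P=np.c_[.05*np.cos(t)+.4684,.05*np.sin(t)-.0721,0*t+.123]; e=proj(ms,P)
for c in range(413,474,10):
    col=h[320:365,c].astype(int); edge=[320+i for i in range(44) if abs(col[i+1]-col[i])>25]
    print(c,"pred",e[np.abs(e[:,0]-c)<1][:,1].max().round(1),"edges",edge)
E
```

```text
413 pred 335.9 edges [330, 331, 332, 333, 341, 342, 343]
423 pred 343.2 edges [338, 339]
433 pred 347.4 edges [343]
443 pred 349.4 edges [345]
453 pred 349.6 edges [346]
463 pred 348.0 edges [344, 346, 347, 352, 353, 354]
473 pred 343.2 edges [341, 342, 362, 363]
```

The base is level: the plate edge tracks the predicted ring to within about a pixel or two across its width. It has lifted 12 cm, and the load reads about 4.7 N, which fits stand plus roll. Handing in.

```bash
python3 -c "
from station import manip
print(manip.sign_off())"
```

```text
the job is handed in; nothing more can be done
None
```

The tall roll lies flat on the stand's base plate, and the arm is holding the stand by its post, steady and level, about 12 cm above the mat; the job is handed in (no verdict came back), with no other object touched.

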